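# Mix the flux on the touch mixer

### The arm

A 6-joint arm with a two-finger parallel gripper is mounted at the origin on a cart in front of the work surface, level with it; the furniture and walls round the work are solid. World frame = base frame: x ahead of the robot, y to its left, z up, the work surface at z = 0. Lengths are in mm, angles in rad, forces in N, time in s.
With the tool pointing down it reaches from about 325 to 900 mm from the base axis. Payload 6.1 kg.
Tool frame: the origin (TCP) lies at the very end of the fingers, on their centre line; the grasp point (between the pads) lies 19 mm behind it (arm.grip_point_offset is the distance from the TCP to the grasp point, in mm); z points along the fingers, y is the line along which they close (so a half turn about z gives the same grasp; the last joint's range is limited). The gripper opens to 85 mm and grips with 20 to 120 N. Pads are 22 mm wide; open, the fingers measure 114 mm over their backs; the gripper's body (76 mm by 85 mm) begins 54 mm behind the grasp point. The pads swing forward as they close: fully open they stand 13 mm farther back than shut.
Start: joints at [1.15, 0.22, 1.526, -0, 1.395, -0.126], TCP at [181.591, 598.03, 231.3] pointing down, gripper open.
Joint ranges: [-2.98, 2.98], [-0.91, 2.08], [0.09, 2.57], [-1.24, 4.39], [0.2, 2.65], [-2.68, 2.68]. Speed limits (rad/s): [2.57, 2.57, 3.01, 3.14, 3.14, 3.14].

### API

Orientations are given as a rotation vector (axis times angle).
In Python, from station import sensors, capture, get_calibration, order, nets, arm gives the robot as it stands.
- The arm moves only by the tool step_arm, never from a script. Its argument "targets" is a list that holds one entry, the list of rows, each a list of 7 numbers: the turn, a rotation vector about the world's x, y, z in rad, then the shift along the world's x, y, z in cm, then the gripper's target within -1 to 1 (shut at 1, half-way at 0, fully open at -1). A call has 1 to 12 rows; each row shifts and turns the commanded pose from where the row before left it; what a row does not reach is not made up. A row lasts 1/8 s, in which the tool goes at most 62.5 mm and 10.7 degrees, less where a joint would pass 70% of its speed; a pose out of reach is approached as far as the arm can. A call with a gripper value outside its range is refused whole. The fingers move at their own pace and stop on an object; the grip force is fixed at half the most. Time passes only in rows, so rows that do not move let the fingers close. It gives the time, the measured TCP pose, the force, the opening and the grip force at its end, in the units of the state.
- sensors.observe(): the state, without advancing time (a new reading comes with each control period).
- capture(name): name is "scene" or "top" or "wrist"; returns (picture, depth): 384x512x3 uint8, red, green, blue; 384x512 float32, mm along the optical axis (not along the pixel's ray), 0 where there is no reading.
- get_calibration(name): a dict with "camera_matrix" (3x3 intrinsics, pixels), "extrinsics" (4x4, takes a point from camera to world coordinates); the wrist camera has in their place "tool_from_camera" (4x4, takes a point from camera to tool coordinates, whose origin is the TCP and whose axes are the flange's). Camera axes: x right, y down, z forward; pixel columns grow to the right and rows downward; lengths in mm; the calibration is good to about 2 mm. A picture is of the moment at which its call begins: read the wrist's pose just before it. get_calibration takes no time and is no camera call.
- order.sign_off(): hands the job in; it is judged then, once.
Trained networks look in the newest picture that a camera, given by its name, has taken for a name from the list of things; names that differ only in an ending like _2 or _b are one class to them, and where a whole thing is asked for, a point or a joint stands for the part that bears it (a point fixed in the world has none). Each returns a list of dicts, best first, with "confidence" (0 to 1); they miss things now and then, are a little off and sometimes report something else, mostly with a low value. They report only what shows in the picture. A call takes as long as a camera call.
- nets.cut_out(camera, target): "mask" (384x512 bool, what is visible of it) and "extent" ([left, top, right, bottom] in pixels, round what is visible of it).
The state is a dict: "time": time; "qpos": joint angles; "qd": joint speeds; "effort": joint torques, N m; "tool_pos": TCP position; "tool_rot": TCP orientation; "wrist_force": force on the tool from outside, world axes, zero at the start; "moment": the same for the moment, N m; "grip_width": opening from 0.0 (shut) to 1.0 (fully open); "finger_force": force on a finger pad.
Only numpy, scipy, OpenCV 4.12 (cv2) and the standard library are available. Lean on these libraries where they do the work, as an engineer would, in place of code of your own. Each camera call takes 0.05 s, during which the arm holds its last target. There are 200 camera calls.

### The job

Switch the little touch mixer on by pressing down the raised end of its rocker switch, then pick up the needle-tipped flux bottle and press it, upright, into the mixer's round sprung cup until the cup is right down at the end of its travel. The mixer only runs while the bottle is pressed, so finish like that: bottle still gripped, seated in the cup and held fully down. Leave the pump dispenser and the solder reel standing where they are.

Things in the scene. Friction and masses are not known exactly. Their poses are not given: they have to be found in the camera images.
- touch_mixer: Small bench mixer, white two-step housing 150 x 104 mm (its x by y), 72 mm high, on black suction feet, fixed to the bench. Origin: centre of its underside, on the bench; z up, its front (speed dial, lamp, rocker switch) faces its -x, +y is its left as seen by the robot. The lower front step, 55 mm high, carries the rocker on its middle, 44 mm in front of the origin; the upper rear step carries the round cup, whose axis is 30 mm behind the origin.
- rocker_raised_end (a point): Point on top of the rocker's left half (mixer +y), 16 mm from the pivot, where to press. The grey rocker is 22 mm wide (mixer x) and has two 24 mm halves in a shallow V along mixer y: at the start the right half lies flat, its top 64 mm above the bench, and the left half stands up by 0.4 rad. Pressing the left half makes it flat and this point sinks about 6 mm, to 64 mm above the bench. It takes about 2 N, then a hard stop; the rocker stays where it is left.
- mixer_rocker (a joint): Rocker switch angle in rad: 0 = off (left half raised), 0.40 = on (left half flat, right half raised).
- cup_seat (a point): Centre of the flat floor inside the mixer's round black rubber cup; moves with the cup; 90 mm above the bench when the cup is up. The cup is a ring wall with a 40.5 mm bore up to 7 mm above the floor, from there flaring to 54 mm at the rim, which is 14 mm above the floor and 64 mm across outside. The bottle's 36 mm foot fits in with about 2 mm play all round; keep the fingertips above the rim.
- mixer_cup (a joint): How far the sprung cup is pressed down, in m: 0 = up, 0.008 = fully down at a hard stop. The spring starts to give at about 3 N and needs about 11 N at the end of the travel; it pushes the cup up again when let go. The bottle's own weight does not press it down.
- flux_bottle: Needle-tipped squeeze bottle of flux: cream round body of 36 mm diameter, upright sides from the foot to 50 mm (grip it there), a shoulder narrowing to 66 mm, a red cone cap and needle above, 100 mm high in all, 0.08 to 0.17 kg. Origin: centre of its underside, z up along the bottle. Stands upright on the bench.
- alcohol_pump: Pump dispenser for solvent: cream round bottle with a blue neck, 66 mm diameter, 112 mm high. Origin: centre of its underside. To be left alone.
- solder_reel: Reel of solder wire with blue flanges, 57 mm diameter, 37 mm high. Origin: centre of its underside. To be left alone.

How it is judged:
By the outcome, as a careful person would: the job done as asked, in the order asked, and still so for the second after the job is handed in, while the arm keeps its last pose, push and grip.
It also fails if it takes over 58 s, if anything falls off the work surface, if the arm or the gripper's body presses on something with over 40 N, if the wrist force passes 120 N, or if a joint passes its speed limit or range.

## Working session

There is one attempt and no reset: what is moved stays moved. The work goes in short steps, Python scripts to look and compute and a tool call to move; the robot and the scene stay as the last step left them, time stands still between calls to the robot, and variables do not carry over. Pictures are saved under pics/ and viewed, at most 10 in all, crops included, and the job is handed in when it is done.

Besides the shell and the picture viewer there is one more tool, called after "Request:" by a JSON object that holds its "name" and its "arguments". step_arm: Moves the arm, as the interface text tells. Its arguments: {"type":"object","properties":{"targets":{"type":"array","items":{"type":"array","items":{"type":"array","items":{"type":"number"}}}}},"required":["targets"]}

```bash
mkdir -p pics; cat > h.py <<'E'
import numpy as np, cv2
from station import sensors, capture, get_calibration, order, nets, arm
def cloud(name, depth):
    c=get_calibration(name); K=np.array(c["camera_matrix"]); 
    if "extrinsics" in c: T=np.array(c["extrinsics"])
    else:
        s=sensors.observe(); T=np.eye(4); T[:3,:3]=cv2.Rodrigues(np.array(s["tool_rot"],float))[0]; T[:3,3]=s["tool_pos"]; T=T@np.array(c["tool_from_camera"])
    v,u=np.indices(depth.shape); z=depth
    P=np.stack([(u-K[0,2])/K[0,0]*z,(v-K[1,2])/K[1,1]*z,z],-1)
    W=P@T[:3,:3].T+T[:3,3]; W[z<=0]=np.nan
    return W
E
cat > a.py <<'E'
from h import *
s=sensors.observe(); print(s["time"],s["tool_pos"],s["tool_rot"],s["grip_width"])
ims=[]
for n in ["top","scene"]:
    im,d=capture(n); W=cloud(n,d); ims.append(im)
    for t in ["touch_mixer","rocker_raised_end","cup_seat","flux_bottle","alcohol_pump","solder_reel"]:
        for r in nets.cut_out(n,t)[:2]:
            p=W[r["mask"]]; p=p[~np.isnan(p[:,0])]
            if len(p): print(n,t,round(r["confidence"],2),np.round(r["extent"]),np.percentile(p,[3,50,97],axis=0).round(0).tolist())
    cv2.imwrite(f"pics/{n}.png",im[:,:,::-1])
E
python3 a.py
```

```text
0.0 [181.32842918 597.46931933 230.16468255] [-4.61302507e-01 -3.10696215e+00  3.02710159e-03] 1.000252974494816
top touch_mixer 0.92 [321. 170. 362. 218.] [[454.0, -365.0, 17.0], [523.0, -312.0, 65.0], [593.0, -265.0, 104.0]]
top rocker_raised_end 0.47 [335. 202. 351. 208.] [[474.0, -333.0, 57.0], [486.0, -313.0, 66.0], [498.0, -293.0, 77.0]]
top cup_seat 0.66 [334. 170. 358. 192.] [[533.0, -352.0, 85.0], [561.0, -327.0, 98.0], [586.0, -298.0, 107.0]]
top flux_bottle 0.63 [340. 232. 356. 243.] [[371.0, -345.0, 2.0], [386.0, -326.0, 58.0], [403.0, -315.0, 85.0]]
top alcohol_pump 0.7 [121. 154. 145. 183.] [[589.0, 292.0, 3.0], [613.0, 313.0, 87.0], [650.0, 349.0, 114.0]]
top alcohol_pump 0.68 [334. 170. 358. 189.] [[535.0, -350.0, 86.0], [561.0, -327.0, 95.0], [585.0, -301.0, 106.0]]
top solder_reel 0.79 [379. 193. 399. 210.] [[481.0, -482.0, 1.0], [505.0, -454.0, 37.0], [532.0, -432.0, 43.0]]
scene touch_mixer 0.76 [298. 203. 368. 271.] [[452.0, -376.0, 14.0], [516.0, -332.0, 57.0], [582.0, -272.0, 102.0]]
scene touch_mixer 0.44 [311. 230. 333. 247.] [[474.0, -335.0, 57.0], [485.0, -314.0, 66.0], [498.0, -292.0, 73.0]]
scene rocker_raised_end 0.61 [314. 230. 330. 245.] [[476.0, -334.0, 63.0], [485.0, -312.0, 66.0], [496.0, -294.0, 72.0]]
scene cup_seat 0.67 [333. 207. 358. 225.] [[534.0, -351.0, 77.0], [566.0, -324.0, 95.0], [591.0, -297.0, 105.0]]
scene flux_bottle 0.9 [300. 260. 313. 292.] [[371.0, -351.0, 6.0], [379.0, -338.0, 49.0], [393.0, -321.0, 81.0]]
scene alcohol_pump 0.8 [162. 117. 188. 151.] [[589.0, 292.0, 8.0], [605.0, 306.0, 66.0], [638.0, 339.0, 110.0]]
scene solder_reel 0.76 [368. 259. 391. 291.] [[481.0, -485.0, 2.0], [496.0, -461.0, 36.0], [530.0, -435.0, 40.0]]
```

Request:
{"name": "step_arm", "arguments": {"targets": [[[0,0,0,2.5,-5.5,0.6,0],[0,0,0,2.5,-5.5,0.6,1],[0,0,0,2.5,-5.5,0.6,1],[0,0,0,2.5,-5.5,0.6,1],[0,0,0,2.5,-5.5,0.6,1],[0,0,0,2.5,-5.5,0.6,1],[0,0,0,2.0,-5.5,0.6,1],[0,0,0,1.0,-5.5,0.6,1],[0,0,0,0.5,-5.5,0.6,1],[0,0,0,0.5,-5.5,0.6,1],[0,0,0,0,-5.5,0.6,1],[0,0,0,0,-5.5,0.6,1]]]}}

```text
time: 2.2
tool_pos: [371.4, -63.7, 303.9]
tool_rot: [0.461, 3.106, -0.0]
wrist_force: [1.7, 0.4, 0.5]
grip_width: -0.002
finger_force: 0.0
```

Request:
{"name": "step_arm", "arguments": {"targets": [[[0,0,0,0,-5.5,0.2,1],[0,0,0,0,-5.5,0,1],[0,0,0,0,-5.0,0,1],[0,0,0,0,-3.0,0,1],[0,0,0,0,0,0,1],[0,0,0,0,0,0,1]]]}}

```text
time: 2.95
tool_pos: [371.5, -251.4, 305.3]
tool_rot: [-0.462, -3.107, -0.001]
wrist_force: [-0.4, 1.4, 0.6]
grip_width: -0.002
finger_force: 0.0
```

```bash
cat > b.py <<'E'
from h import *
s=sensors.observe(); print(s["time"],s["tool_pos"],s["tool_rot"],s["qpos"],s["wrist_force"],s["grip_width"])
n="wrist"; im,d=capture(n); W=cloud(n,d)
print(np.round(get_calibration(n)["tool_from_camera"],2).tolist())
for t in ["touch_mixer","rocker_raised_end","cup_seat","flux_bottle"]:
    for r in nets.cut_out(n,t)[:1]:
        p=W[r["mask"]]; p=p[~np.isnan(p[:,0])]
        print(t,round(r["confidence"],2),np.round(r["extent"]),np.percentile(p,[3,50,97],axis=0).round(0).tolist())
        if t=="rocker_raised_end" or t=="touch_mixer":
            lo,hi=((60,85) if t[0]=="r" else (50,58)); q=p[(p[:,2]>lo)&(p[:,2]<hi)]
            print(" rect",lo,cv2.minAreaRect(q[:,:2].astype(np.float32)), len(q))
        if t=="cup_seat":
            for lo,hi in((84,96),(100,112)):
                q=p[(p[:,2]>lo)&(p[:,2]<hi)]
                if len(q)>5: print(" circ",lo,np.median(q[:,2]),cv2.minEnclosingCircle(q[:,:2].astype(np.float32)))
        if t=="flux_bottle":
            q=p[(p[:,2]>72)]
            print(" top",q.mean(0),np.max(p[:,2]),cv2.minEnclosingCircle(p[(p[:,2]>8)][:,:2].astype(np.float32)))
import sys
cv2.imwrite(f"pics/{sys.argv[1]}.png",im[:,:,::-1]); np.save("W.npy",W)
E
python3 b.py w1; python3 -c "
import cv2;cv2.imwrite('pics/tc.png',cv2.resize(cv2.imread('pics/top.png')[150:260,290:430],None,fx=5,fy=5))"
```

```text
2.95 [ 371.5350032  -251.43344875  305.26368828] [-4.61585585e-01 -3.10738556e+00 -8.87114192e-04] [-7.71357346e-01 -2.55213291e-01  1.85857372e+00  3.93741429e-04
  1.53865225e+00 -2.04723372e+00] [-0.39255216  1.35365634  0.62751975] -0.002346173244679587
[[-0.0, -0.95, -0.31, 78.53], [1.0, -0.0, -0.0, 0.76], [0.0, -0.31, 0.95, -141.7], [0.0, 0.0, 0.0, 1.0]]
touch_mixer 0.73 [210. 200. 276. 312.] [[451.0, -359.0, 13.0], [470.0, -318.0, 53.0], [527.0, -260.0, 71.0]]
 rect 50 ((492.08953857421875, -310.5410461425781), (97.81398010253906, 68.04511260986328), 81.80438995361328) 1118
rocker_raised_end 0.47 [223. 229. 246. 246.] [[473.0, -333.0, 59.0], [479.0, -322.0, 64.0], [491.0, -305.0, 66.0]]
 rect 60 ((479.28717041015625, -320.9854736328125), (18.39116668701172, 33.11784744262695), 22.625341415405273) 143
cup_seat 0.45 [254. 305. 260. 312.] [[583.0, -322.0, 99.0], [586.0, -317.0, 102.0], [590.0, -311.0, 103.0]]
 circ 100 102.0111141257774 ((586.6195068359375, -316.18450927734375), 6.402942180633545)
flux_bottle 0.73 [194. 157. 220. 188.] [[372.0, -343.0, 3.0], [383.0, -325.0, 57.0], [401.0, -314.0, 82.0]]
 top [ 387.61934608 -330.05063764   78.30377088] 98.47696950045878 ((388.68768310546875, -331.3023986816406), 18.171730041503906)
```

View pics/w1.png

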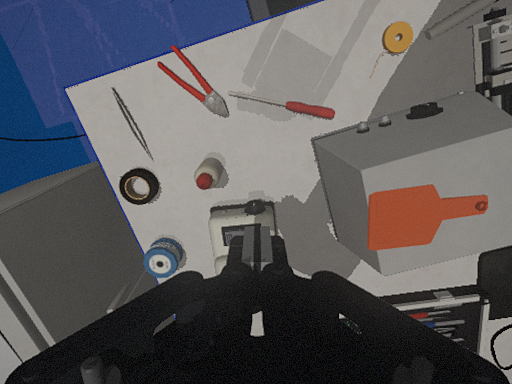

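View pics/tc.png

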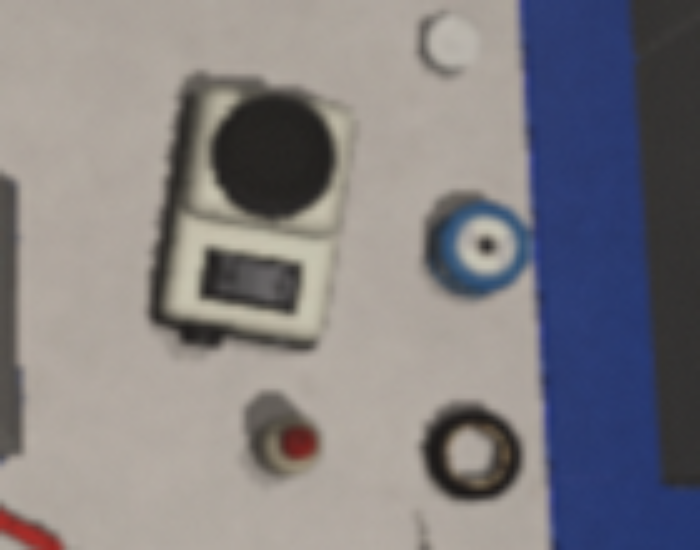

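Request:
{"name": "step_arm", "arguments": {"targets": [[[0,0,0.07,5.5,-2.5,0,1],[0,0,0.07,5.5,-2.5,0,1],[0,0,0,5.5,-2.5,0,1],[0,0,0,3.0,0,0,1],[0,0,0,0,0,0,1],[0,0,0,0,0,0,1]]]}}

```text
time: 3.95
tool_pos: [566.2, -326.4, 305.2]
tool_rot: [-0.242, -3.132, -0.0]
wrist_force: [0.1, -0.8, 0.1]
grip_width: 0.001
finger_force: 0.0
```

```bash
python3 b.py w2; python3 - <<'E'
from h import *
W=np.load("W.npy")
for n in ["scene","top"]:
    im,d=capture(n); V=cloud(n,d).reshape(-1,3)
    V=V[~np.isnan(V[:,0])]
    m=(V[:,0]>250)&(V[:,0]<700)&(V[:,1]>-250)&(V[:,1]<-60)&(V[:,2]>30)&(V[:,2]<230)
    print(n,np.percentile(V[m],[1,50,99],axis=0).round().tolist(),m.sum())
    r=[r for r in nets.cut_out(n,"cup_seat")]
E
python3 -c "
import cv2;cv2.imwrite('pics/w2c.png',cv2.resize(cv2.imread('pics/w2.png')[60:310,120:400],None,fx=2.3,fy=2.3))"
```

```text
3.95 [ 566.24863543 -326.37250524  305.19188278] [-2.41572761e-01 -3.13160370e+00 -2.07052813e-04] [-6.43290286e-01  2.53882713e-01  1.34986207e+00 -2.56531755e-04
  1.53849690e+00 -2.06010263e+00] [ 0.06113902 -0.79782931  0.14439727] 0.000978922068796108
[[-0.0, -0.95, -0.31, 78.43], [1.0, -0.0, -0.0, 0.65], [0.0, -0.31, 0.95, -141.7], [0.0, 0.0, 0.0, 1.0]]
touch_mixer 0.94 [222.  51. 298. 178.] [[459.0, -363.0, 48.0], [522.0, -317.0, 67.0], [588.0, -269.0, 103.0]]
 rect 50 ((492.7763671875, -311.25177001953125), (97.23963928222656, 69.55538177490234), 78.73391723632812) 2750
rocker_raised_end 0.61 [241.  80. 279.  99.] [[475.0, -332.0, 63.0], [487.0, -311.0, 65.0], [499.0, -290.0, 72.0]]
 rect 60 ((487.46917724609375, -311.003173828125), (45.40131759643555, 21.89190673828125), 78.83805847167969) 684
cup_seat 0.57 [234. 126. 284. 180.] [[534.0, -351.0, 88.0], [562.0, -324.0, 98.0], [587.0, -297.0, 104.0]]
 circ 84 89.43239093200901 ((560.6508178710938, -324.3003234863281), 21.15677833557129)
 circ 100 102.36239936831998 ((560.3818969726562, -324.04705810546875), 31.211856842041016)
flux_bottle 0.6 [218.   0. 247.  27.] [[388.0, -348.0, 5.0], [399.0, -331.0, 57.0], [407.0, -316.0, 80.0]]
 top [ 394.58490771 -332.25581887   76.73219866] 82.63677937354828 ((389.93194580078125, -331.690673828125), 17.823610305786133)
scene [[386.0, -207.0, 31.0], [444.0, -136.0, 103.0], [694.0, -62.0, 140.0]] 3954
top [[387.0, -224.0, 32.0], [479.0, -107.0, 136.0], [696.0, -61.0, 144.0]] 2009
```

View pics/w2c.png

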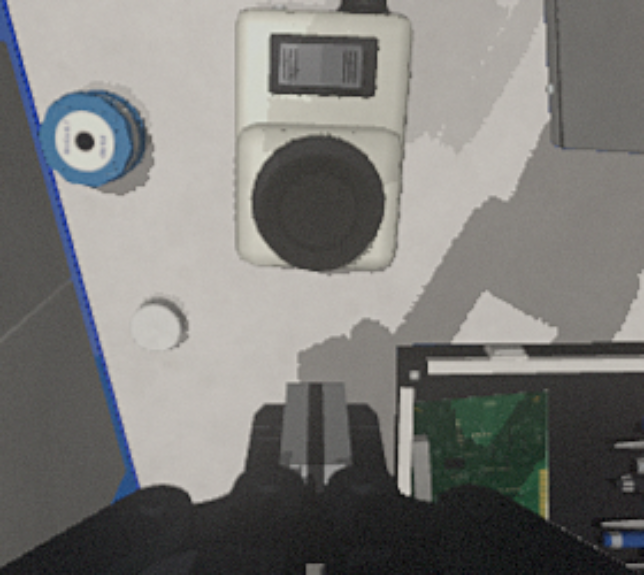

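Request:
{"name": "step_arm", "arguments": {"targets": [[[0,0,-0.035,-3.0,1.4,-4.0,1],[0,0,0,-3.0,1.4,-4.0,1],[0,0,0,-1.52,0.6,-4.5,1],[0,0,0,0,0,-4.5,1],[0,0,0,0,0,-4.0,1],[0,0,0,0,0,0,1],[0,0,0,0,0,0,1]]]}}

```text
time: 5.28
tool_pos: [492.3, -293.7, 97.0]
tool_rot: [0.298, 3.126, -0.002]
wrist_force: [0.2, 0.2, -0.1]
grip_width: 0.002
finger_force: 0.0
```

```bash
python3 b.py w3
```

```text
5.275 [ 492.27401057 -293.68599358   96.97918067] [ 2.97603849e-01  3.12572097e+00 -1.72480806e-03] [-6.75480960e-01  2.30532554e-01  1.78076373e+00  3.68326981e-05
  1.12824257e+00 -2.05644279e+00] [ 0.15709177  0.24455041 -0.10838557] 0.001780407578308344
[[-0.0, -0.95, -0.31, 78.46], [1.0, -0.0, -0.0, 0.68], [0.0, -0.31, 0.95, -141.7], [0.0, 0.0, 0.0, 1.0]]
touch_mixer 0.57 [164. 140. 305. 338.] [[453.0, -356.0, 16.0], [482.0, -313.0, 55.0], [532.0, -264.0, 73.0]]
 rect 50 ((494.5765686035156, -311.25177001953125), (96.61251831054688, 74.37419128417969), 78.9879379272461) 7363
rocker_raised_end 0.6 [195. 195. 267. 230.] [[475.0, -331.0, 62.0], [486.0, -312.0, 65.0], [497.0, -290.0, 72.0]]
 rect 60 ((487.57794189453125, -311.0303649902344), (45.41868591308594, 22.151470184326172), 80.05764770507812) 2068
cup_seat 0.64 [252. 304. 265. 337.] [[484.0, -310.0, 87.0], [547.0, -304.0, 98.0], [564.0, -293.0, 171.0]]
 circ 84 90.02638170174146 ((554.192138671875, -306.29437255859375), 11.238286972045898)
 circ 100 103.10492486404199 ((544.519775390625, -303.268310546875), 8.097975730895996)
flux_bottle 0.63 [126.  30. 203.  90.] [[376.0, -340.0, 9.0], [393.0, -325.0, 59.0], [406.0, -314.0, 84.0]]
 top [ 390.66598196 -329.84970606   78.99946589] 100.16620474122882 ((389.82098388671875, -331.5231628417969), 18.112218856811523)
```

Request:
{"name": "step_arm", "arguments": {"targets": [[[0,0,0,-0.1,0.1,-1.5,1],[0,0,0,0,0,-0.8,1],[0,0,0,0,0,-0.3,1],[0,0,0,0,0,-0.3,1],[0,0,0,0,0,-0.2,1],[0,0,0,0,0,-0.2,1],[0,0,0,0,0,0,1]]]}}

```text
time: 6.4
tool_pos: [490.6, -292.0, 64.4]
tool_rot: [-0.297, -3.127, -0.0]
wrist_force: [-5.5, 5.2, 15.9]
grip_width: 0.002
finger_force: 7.8
```

Request:
{"name": "step_arm", "arguments": {"targets": [[[0,0,0,0,0,3.0,1],[0,0,0,-2.0,-1.0,4.0,0],[0,0,0,-2.0,-1.0,3.6,-1],[0,0,0,-2.0,-1.0,0,-1],[0,0,0,-2.7,-1.2,0,-1],[0,0,0,0,0,0,-1],[0,0,0,0,0,0,-1]]]}}

```text
time: 7.28
tool_pos: [403.7, -334.1, 168.3]
tool_rot: [0.298, 3.127, -0.0]
wrist_force: [-0.2, 0.5, 0.7]
grip_width: 1.0
finger_force: 0.0
```

```bash
cat > c.py <<'E'
from h import *
R=lambda p,y0,y1: p[(p[:,3]>y0)&(p[:,3]<y1)]
for n in ["top","scene"]:
    im,d=capture(n); W=cloud(n,d)
    for r in nets.cut_out(n,"rocker_raised_end")[:1]:
        p=W[r["mask"]]; p=p[~np.isnan(p[:,0])]
        t=(p[:,:2]-[487.5,-311])@[0.19,0.982]
        print(n,round(r["confidence"],2),[(a,np.median(p[(t>a)&(t<a+8),2]).round(1)) for a in (-24,-16,-8,0,8,16)])
    for r in nets.cut_out(n,"flux_bottle")[:1]:
        p=W[r["mask"]]; p=p[~np.isnan(p[:,0])]; print(n,"bottle",np.percentile(p,[3,50,97],axis=0).round(0).tolist())
E
python3 c.py; python3 b.py w4
```

```text
top bottle [[370.0, -344.0, 32.0], [383.0, -329.0, 64.0], [396.0, -316.0, 85.0]]
scene bottle [[371.0, -351.0, 5.0], [378.0, -339.0, 47.0], [392.0, -321.0, 81.0]]
7.575 [ 403.79326011 -333.6604448   168.15381193] [-2.96375425e-01 -3.12740441e+00 -2.64016038e-04] [-8.41207275e-01  3.36306870e-02  1.85396062e+00  3.81542444e-06
  1.25424489e+00 -2.22303470e+00] [ 0.64923205  0.0093644  -0.13547317] 0.9989207142913008
[[-0.0, -0.95, -0.31, 78.45], [1.0, -0.0, -0.0, 0.67], [0.0, -0.31, 0.95, -141.7], [0.0, 0.0, 0.0, 1.0]]
touch_mixer 0.96 [245. 201. 342. 349.] [[452.0, -363.0, 15.0], [506.0, -314.0, 57.0], [560.0, -268.0, 94.0]]
 rect 50 ((512.7380981445312, -315.3540954589844), (96.14891815185547, 111.08198547363281), 79.71821594238281) 4090
rocker_raised_end 0.92 [274. 245. 324. 274.] [[475.0, -329.0, 60.0], [486.0, -308.0, 64.0], [499.0, -288.0, 72.0]]
 rect 60 ((487.577880859375, -309.15240478515625), (43.99659729003906, 22.966115951538086), 77.56188201904297) 967
cup_seat 0.66 [276. 316. 333. 347.] [[530.0, -339.0, 85.0], [538.0, -315.0, 94.0], [559.0, -296.0, 104.0]]
 circ 84 89.535144015437 ((552.4996948242188, -322.6061096191406), 22.23320770263672)
 circ 100 102.48885232658662 ((544.4605102539062, -315.1158447265625), 25.421310424804688)
flux_bottle 0.73 [272. 246. 321. 276.] [[474.0, -331.0, 58.0], [486.0, -309.0, 64.0], [500.0, -288.0, 72.0]]
 top [ 482.59594046 -327.47969497   72.32538409] 73.08772713018811 ((490.318359375, -309.59832763671875), 26.005327224731445)
```

The points above 72 mm are now on the rocker's right half, at y = -327, so the switch is on. Next I tilt the tool so the needle clears the gripper body.

Request:
{"name": "step_arm", "arguments": {"targets": [[[-0.033,-0.172,0,0,0,0,-1],[-0.033,-0.172,0,0,0,0,-1],[-0.033,-0.172,0,0,0,0,-1],[-0.033,-0.172,0,0,0,0,-1],[0,0,0,0,0,0,-1],[0,0,0,0,0,0,-1]]]}}

```text
time: 8.57
tool_pos: [432.8, -306.1, 193.5]
tool_rot: [0.306, 2.486, -0.119]
wrist_force: [0.3, -0.7, 0.8]
grip_width: 1.003
finger_force: 0.0
```

```bash
cat > d.py <<'E'
from h import *
s=sensors.observe(); R=cv2.Rodrigues(np.array(s["tool_rot"],float))[0]
print(s["time"],np.round(s["tool_pos"],1),"y",R[:,1].round(3),"z",R[:,2].round(3),np.round(s["qpos"],2),s["wrist_force"],s["grip_width"],s["finger_force"])
E
python3 d.py
```

```text
8.575 [ 432.8 -306.1  193.5] y [ 0.246  0.969 -0.013] z [ 0.577 -0.157 -0.802] [-1.04 -0.4   2.3   0.59  0.84 -2.68] [ 0.29985885 -0.74838026  0.7937539 ] 1.0025328188262879 0.0
```

Request:
{"name": "step_arm", "arguments": {"targets": [[[0,0,-0.15,-1,-1.1,-1.0,-1],[0,0,-0.15,-1,-1.1,-1.0,-1],[0,0,0,-1.05,-1.12,-1.0,-1],[0,0,0,0,0,-1.0,-1],[0,0,0,0,0,0,-1],[0,0,0,0,0,0,-1]]]}}

```text
time: 9.32
tool_pos: [402.5, -338.8, 153.0]
tool_rot: [0.679, 2.424, -0.24]
wrist_force: [0.3, -0.1, -0.2]
grip_width: 1.002
finger_force: 0.0
```

```bash
python3 d.py
```

```text
9.325 [ 402.5 -338.8  153. ] y [ 0.522  0.853 -0.011] z [ 0.505 -0.32  -0.802] [-1.02 -0.4   2.39  0.47  0.62 -2.36] [ 0.28850999 -0.08986973 -0.23209798] 1.0023528244392055 0.0
```

Request:
{"name": "step_arm", "arguments": {"targets": [[[0,0,0,0,-0.05,-3.0,-1],[0,0,0,0,0,-3.0,-1],[0,0,0,0,0,-3.0,-1],[0,0,0,0,0,-2.0,-1],[0,0,0,0,0,-1.0,-1],[0,0,0,0,0,-0.6,-1],[0,0,0,0,0,0,-1]]]}}

```text
time: 10.2
tool_pos: [408.3, -334.0, 38.1]
tool_rot: [0.694, 2.44, -0.249]
wrist_force: [-0.0, -0.2, 1.0]
grip_width: 1.0
finger_force: 0.0
```

```bash
python3 d.py; python3 b.py w5;python3 - <<'E'
from h import *
im,d=capture("scene"); cv2.imwrite("pics/s5.png",cv2.resize(im[180:320,240:400,::-1],None,fx=4,fy=4))
E
```

```text
10.2 [ 408.3 -334.    38.1] y [ 0.531  0.847 -0.019] z [ 0.486 -0.323 -0.812] [-0.98 -0.1   2.42  0.78  0.32 -2.68] [-0.02314613 -0.20349835  0.98709063] 0.9997323720800637 0.0
10.2 [ 408.31188219 -334.02267681   38.07432994] [ 0.69407805  2.44005797 -0.24888677] [-0.98070768 -0.0983755   2.41865298  0.77796083  0.32488311 -2.67995644] [-0.02314613 -0.20349835  0.98709063] 0.9997323720800637
[[-0.0, -0.95, -0.31, 79.37], [1.0, -0.0, -0.0, 0.95], [0.0, -0.31, 0.95, -141.56], [0.0, 0.0, 0.0, 1.0]]
touch_mixer 0.79 [268. 201. 429. 384.] [[451.0, -350.0, 7.0], [461.0, -313.0, 38.0], [517.0, -259.0, 69.0]]
 rect 50 ((467.4201354980469, -305.8804931640625), (94.75741577148438, 129.19735717773438), 78.60899353027344) 2364
rocker_raised_end 0.66 [317. 303. 359. 339.] [[473.0, -328.0, 59.0], [477.0, -317.0, 66.0], [494.0, -306.0, 72.0]]
 rect 60 ((497.0350036621094, -319.75921630859375), (24.558340072631836, 47.572479248046875), 81.106201171875) 659
cup_seat 0.49 [401. 373. 408. 384.] [[549.0, -301.0, 91.0], [555.0, -300.0, 95.0], [564.0, -299.0, 97.0]]
 circ 84 94.08447195795947 ((556.77587890625, -300.3812255859375), 8.1525297164917)
flux_bottle 0.72 [202. 147. 276. 330.] [[371.0, -339.0, 5.0], [379.0, -324.0, 47.0], [393.0, -314.0, 79.0]]
 top [ 384.73312838 -328.2283037    76.98812197] 85.41540914716352 ((432.6142272949219, -378.208740234375), 83.18705749511719)
```

View pics/w5.png

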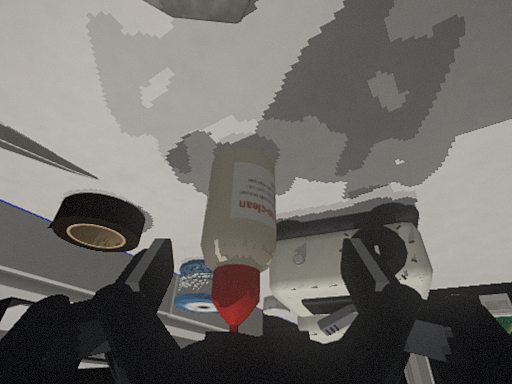

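View pics/s5.png

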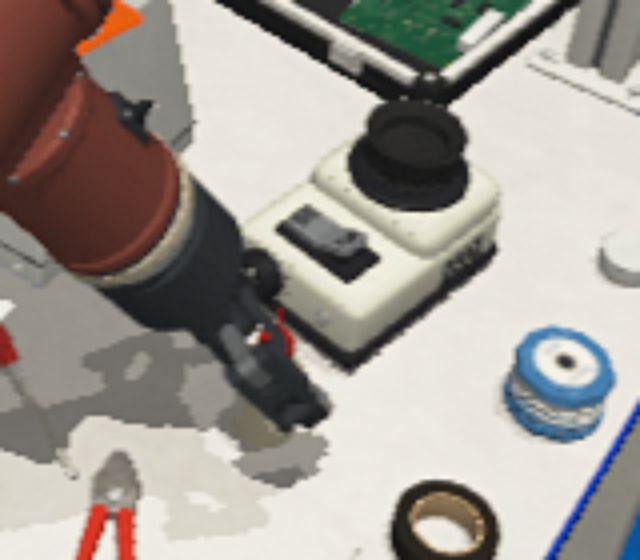

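Request:
{"name": "step_arm", "arguments": {"targets": [[[0,0,0,0,0,1.0,-0.4],[0,0,-0.13,-0.4,-0.2,0.5,-0.4],[0.078,0.091,0,-0.57,-0.33,0,-0.4],[0,0,0,0,0,0,-0.4],[0,0,0,0,0,0,-0.4]]]}}

```text
time: 11.12
tool_pos: [398.5, -337.4, 49.2]
tool_rot: [0.839, 2.528, -0.227]
wrist_force: [0.1, 0.1, 0.1]
grip_width: 0.698
finger_force: 0.0
```

```bash
python3 d.py
```

```text
11.125 [ 398.5 -337.4   49.2] y [ 0.6   0.8  -0.01] z [ 0.376 -0.294 -0.879] [-0.94 -0.11  2.34  0.31  0.45 -2.11] [0.13582403 0.08507864 0.145615  ] 0.6983263598985393 0.0
```

Request:
{"name": "step_arm", "arguments": {"targets": [[[0,0,0,0.04,-0.14,-1.2,-0.4],[0,0,0,0,0,-1.1,-0.4],[0,0,0,0,0,0,-0.4],[0,0,0,0,0,0,-0.4]]]}}

```text
time: 11.62
tool_pos: [398.5, -339.0, 25.9]
tool_rot: [0.841, 2.531, -0.227]
wrist_force: [-0.2, 0.4, 0.6]
grip_width: 0.701
finger_force: 0.0
```

```bash
python3 d.py
```

```text
11.625 [ 398.5 -339.    25.9] y [ 0.601  0.8   -0.011] z [ 0.374 -0.293 -0.88 ] [-0.94 -0.05  2.34  0.35  0.39 -2.16] [-0.17966476  0.37703173  0.60539166] 0.7014645722886071 0.0
```

Pose reached, so I close the gripper.

Request:
{"name": "step_arm", "arguments": {"targets": [[[0,0,0,0,0,0,0.3],[0,0,0,0,0,0,0.6],[0,0,0,0,0,0,1],[0,0,0,0,0,0,1],[0,0,0,0,0,0,1],[0,0,0,0,0,0,1]]]}}

```text
time: 12.38
tool_pos: [399.1, -339.7, 27.0]
tool_rot: [0.84, 2.529, -0.229]
wrist_force: [0.5, -0.2, 5.0]
grip_width: 0.399
finger_force: 60.3
```

```bash
python3 d.py; python3 b.py w6 | grep flux -A1
```

```text
12.375 [ 399.1 -339.7   27. ] y [ 0.601  0.8   -0.012] z [ 0.375 -0.295 -0.879] [-0.94 -0.05  2.34  0.35  0.39 -2.16] [ 0.52912269 -0.18276225  5.04339199] 0.3993251412271594 60.26451708865352
flux_bottle 0.57 [219. 171. 294. 338.] [[372.0, -339.0, 5.0], [380.0, -323.0, 48.0], [393.0, -314.0, 76.0]]
 top [ 384.42771755 -326.99780661   75.25648275] 87.41413202264046 ((380.83154296875, -324.5993957519531), 21.377939224243164)
```

View pics/w6.png

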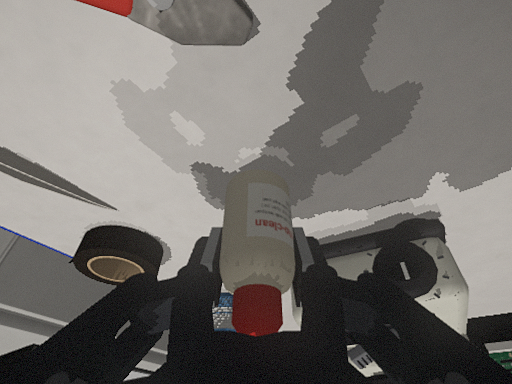

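Request:
{"name": "step_arm", "arguments": {"targets": [[[0,0,0,0,0,1.0,1],[0,0,0,0,0,3.0,1],[0,0,0,0,0,3.0,1],[0,0,0,0,0,3.5,1],[0,0,0,0,0,3.0,1],[0,0,0,2.0,0.1,0,1],[0,0,0,3.5,0.2,0,1],[0,0,0,3.5,0.2,0,1],[0,0,0,3.5,0.2,0,1],[0,0,0,2.5,0.1,0,1],[0,0,0,2.1,0,0,1],[0,0,0,0,0,0,1]]]}}

```text
time: 14.12
tool_pos: [569.9, -330.6, 160.8]
tool_rot: [0.839, 2.532, -0.227]
wrist_force: [-0.7, 0.5, -1.4]
grip_width: 0.399
finger_force: 59.9
```

```bash
python3 d.py; cat > e.py <<'E'
from h import *
im,d=capture("wrist"); W=cloud("wrist",d)
for r in nets.cut_out("wrist","flux_bottle")[:1]:
    p=W[r["mask"]]; p=p[~np.isnan(p[:,0])]; print(r["confidence"],r["extent"])
    from scipy.optimize import least_squares
    q=p[(p[:,2]<np.percentile(p[:,2],60))]
    z0=120
    def f(x):
        c=x[:2]+np.outer(q[:,2]-z0,x[2:]); return np.hypot(*(q[:,:2]-c).T)-18
    s=least_squares(f,[560,-324,0,0],loss="soft_l1"); print("axis",s.x.round(3),"z range",np.percentile(q[:,2],[1,99]).round(1),"cost",s.cost/len(q))
cv2.imwrite("pics/w7.png",im[:,:,::-1])
for n in ["scene","top"]:
    im,d=capture(n); W=cloud(n,d)
    for t in ["flux_bottle"]:
      for r in nets.cut_out(n,t)[:1]:
        p=W[r["mask"]]; p=p[~np.isnan(p[:,0])]; print(n,t,r["confidence"],np.percentile(p,[2,50,98],axis=0).round().tolist())
    if n=="scene": cv2.imwrite("pics/s7.png",cv2.resize(im[150:290,260:420,::-1],None,fx=4,fy=4))
E
python3 e.py
```

```text
14.125 [ 569.9 -330.6  160.8] y [ 0.6    0.8   -0.012] z [ 0.373 -0.293 -0.88 ] [-0.64  0.04  1.95 -0.02  0.66 -1.56] [-0.70413065  0.47160436 -1.38397586] 0.3991054148163015 59.94913576869294
0.62 [219.7, 171.0, 293.8, 332.7]
axis [ 5.59515e+02 -3.22861e+02  8.00000e-03  9.00000e-03] z range [134.9 186.5] cost 4.539909173376988
scene flux_bottle 0.69 [[474.0, -333.0, 58.0], [486.0, -311.0, 66.0], [500.0, -290.0, 74.0]]
```

View pics/s7.png

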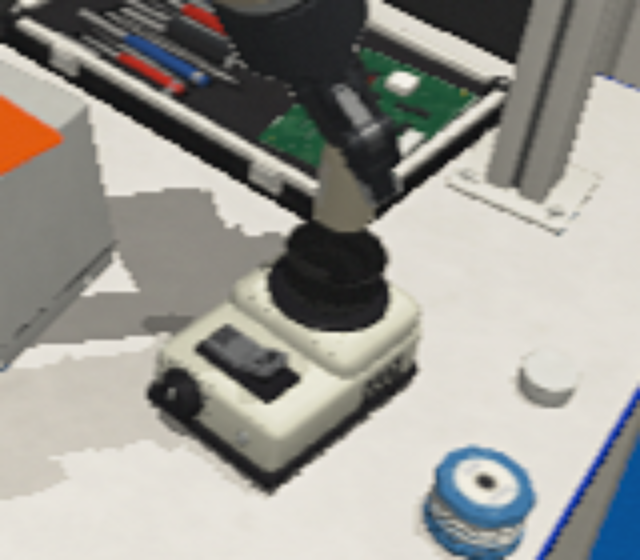

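View pics/w7.png

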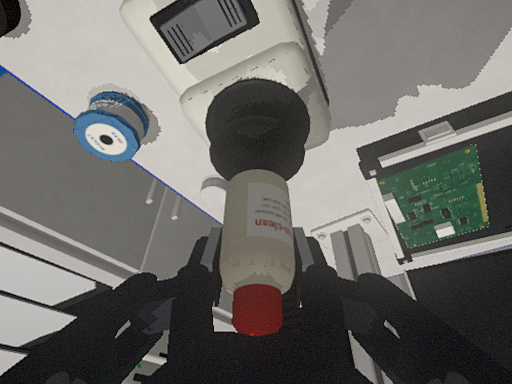

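Request:
{"name": "step_arm", "arguments": {"targets": [[[0,0,0,0.05,-0.1,-1.5,1],[0,0,0,0,0,-1.3,1],[0,0,0,0,0,-0.5,1],[0,0,0,0,0,-0.4,1],[0,0,0,0,0,-0.3,1],[0,0,0,0,0,-0.2,1],[0,0,0,0,0,0,1]]]}}

```text
time: 15.3
tool_pos: [570.3, -332.2, 119.5]
tool_rot: [0.84, 2.53, -0.228]
wrist_force: [0.3, 0.1, -1.4]
grip_width: 0.398
finger_force: 60.0
```

```bash
python3 d.py
```

```text
15.3 [ 570.3 -332.2  119.5] y [ 0.6    0.8   -0.011] z [ 0.374 -0.294 -0.88 ] [-0.64  0.1   1.97 -0.02  0.58 -1.56] [ 0.27473909  0.05462151 -1.40267188] 0.39766416573584906 59.97129041876178
```

Request:
{"name": "step_arm", "arguments": {"targets": [[[0,0,0,0,0,-0.2,1],[0,0,0,0,0,-0.2,1],[0,0,0,0,0,-0.2,1],[0,0,0,0,0,0,1]]]}}

```text
time: 15.8
tool_pos: [570.7, -332.5, 114.2]
tool_rot: [0.84, 2.529, -0.228]
wrist_force: [-2.2, 1.3, 5.0]
grip_width: 0.405
finger_force: 60.6
```

Request:
{"name": "step_arm", "arguments": {"targets": [[[0,0,0,0,0,-0.2,1],[0,0,0,0,0,-0.2,1],[0,0,0,0,0,0,1]]]}}

```text
time: 16.18
tool_pos: [570.9, -332.7, 110.7]
tool_rot: [0.84, 2.528, -0.229]
wrist_force: [-4.9, 3.3, 8.6]
grip_width: 0.397
finger_force: 60.9
```

Request:
{"name": "step_arm", "arguments": {"targets": [[[0,0,0,0,0,-0.2,1],[0,0,0,0,0,-0.1,1],[0,0,0,0,0,0,1],[0,0,0,0,0,0,1]]]}}

```text
time: 16.68
tool_pos: [571.6, -333.2, 109.1]
tool_rot: [0.839, 2.526, -0.229]
wrist_force: [-4.9, 2.3, 11.8]
grip_width: 0.399
finger_force: 61.4
```

Request:
{"name": "step_arm", "arguments": {"targets": [[[0,0,0,0,0,-0.1,1],[0,0,0,0,0,0,1],[0,0,0,0,0,0,1]]]}}

```text
time: 17.05
tool_pos: [572.1, -333.5, 109.0]
tool_rot: [0.838, 2.525, -0.23]
wrist_force: [-6.9, 5.2, 15.4]
grip_width: 0.398
finger_force: 61.8
```

```bash
python3 d.py; sed -i 's/w7/w8/;s/s7/s8/;s/z0=120/z0=110/' e.py; python3 e.py
```

```text
17.05 [ 572.1 -333.5  109. ] y [ 0.6    0.8   -0.011] z [ 0.378 -0.297 -0.877] [-0.64  0.12  1.97 -0.02  0.55 -1.55] [-6.9265268   5.19322383 15.41652484] 0.3984604571147077 61.82163703779224
0.61 [217.4, 170.2, 294.6, 335.3]
axis [ 5.62714e+02 -3.25332e+02  1.50000e-02  2.00000e-03] z range [ 83.  134.5] cost 2.9418828828711847
scene flux_bottle 0.6 [[543.0, -343.0, 87.0], [546.0, -328.0, 107.0], [556.0, -312.0, 135.0]]
```

View pics/w8.png

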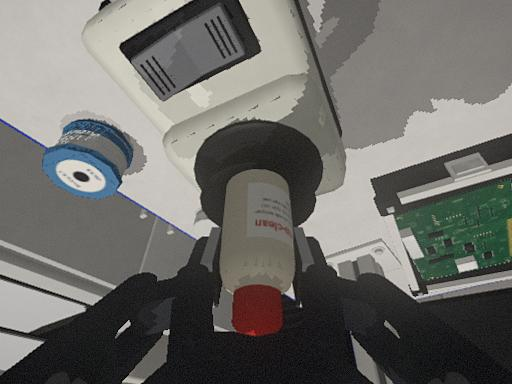

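Request:
{"name": "step_arm", "arguments": {"targets": [[[0,0,0,-0.12,0.09,-0.1,1],[0,0,0,0,0,-0.05,1],[0,0,0,0,0,0,1],[0,0,0,0,0,0,1],[0,0,0,0,0,0,1],[0,0,0,0,0,0,1],[0,0,0,0,0,0,1],[0,0,0,0,0,0,1]]]}}

```text
time: 18.35
tool_pos: [572.0, -333.5, 109.0]
tool_rot: [0.837, 2.522, -0.231]
wrist_force: [-5.5, 4.1, 17.5]
grip_width: 0.399
finger_force: 62.0
```

```bash
python3 d.py; python3 e.py; python3 - <<'E'
from h import *
im,d=capture("scene"); W=cloud("scene",d)
for r in nets.cut_out("scene","cup_seat")[:1]:
    p=W[r["mask"]];p=p[~np.isnan(p[:,0])]; print("cup z",np.percentile(p[:,2],[50,80,90,95]))
E
```

```text
18.35 [ 572.  -333.5  109. ] y [ 0.6    0.8   -0.011] z [ 0.381 -0.298 -0.875] [-0.64  0.12  1.98 -0.02  0.54 -1.55] [-5.54444739  4.0943376  17.51569665] 0.3992451216104625 61.950944717391394
0.9 [220.7, 168.7, 292.4, 335.1]
axis [ 5.62611e+02 -3.25281e+02  1.70000e-02 -1.00000e-03] z range [ 83.9 134.6] cost 0.11367739471482319
scene flux_bottle 0.7 [[543.0, -344.0, 87.0], [547.0, -328.0, 105.0], [560.0, -312.0, 133.0]]
cup z [91.32937715 95.84596035 96.94545591 97.60409939]
```

```bash
python3 -c "
from station import order; print(order.sign_off())"
```

```text
the job is handed in; nothing more can be done
None
```

The job is handed in at about 18.5 s: the mixer is switched on, and the bottle is still gripped, upright to within about 1° and held in the cup at its hard stop with roughly 19 N; I didn't touch the pump or the reel.

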